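Start a filler cap on its thread by feel and close it

ROBOT

A 7-joint arm with a two-finger parallel gripper is mounted at the origin on a cart in front of the work surface, level with it; the furniture and walls round the work are solid. World frame = base frame: x ahead of the robot, y to its left, z up, the work surface at z = 0. Lengths are in m, angles in rad, forces in N, time in s.
With the tool pointing down it reaches from about 0.4 to 0.85 m from the base axis. Payload 4.5 kg.
Tool frame: the origin (TCP) lies between the finger pads; the fingertips stand 11 mm ahead of it and the grasp point (between the pads) lies 8 mm behind it (r.nose_length is the distance from the TCP to the fingertips, in m); z points along the fingers, y is the line along which they close (so a half turn about z gives the same grasp; the last joint's range is limited). The gripper opens to 88 mm and grips with 3 to 60 N. Pads are 18 mm wide; open, the fingers measure 123 mm over their backs; the gripper's body (75 mm by 187 mm) begins 45 mm behind the grasp point.
Start: joints at [0.034, 0.689, -0.195, 1.565, 0.157, 0.902, -0.215], TCP at [0.625, 0, 0.25] pointing down, gripper open.
Joint ranges: [-3.01, 3.01], [-0.46, 2.08], [-1.47, 1.51], [0.13, 2.56], [-1, 4.14], [0.04, 2.09], [-2.66, 2.66]. Speed limits (rad/s): [2.57, 2.57, 3.14, 3.14, 3.14, 3.14, 3.14].

INTERFACE

Orientations are given as a unit quaternion [x, y, z, w].
In Python, from plant import get_state, snapshot, camera_model, r gives the robot as it stands.
- The arm moves only by the shell command python3 -m inch 'ROWS' [FORCE]. ROWS is text: rows parted by semicolons, each of 7 numbers parted by spaces: the opening, from -1 (shut) to 1 (fully open), then the shift along the tool's x, y, z in m, then the turn, a rotation vector about the tool's x, y, z in rad. A call has 1 to 20 rows; each row shifts and turns the commanded pose from where the row before left it, along the tool's axes as they then stand; what a row does not reach is not made up. A row lasts 1/12 s, in which the tool goes at most 41.7 mm and 7.16 degrees, less where a joint would pass 70% of its speed; a pose out of reach is approached as far as the arm can. A call is refused whole if a number of a shift passes 0.0417 or a number of a turn 0.125, either way. A call with a gripper value outside its range is refused whole. The fingers move at their own pace and stop on an object; FORCE is the grip in N (left out, the last holds). Time passes only in rows, so rows that do not move let the fingers close. It gives the time, the measured TCP pose, the force, the opening and the grip force at its end, in the units of the state.
- get_state(): the state, without advancing time (a new reading comes with each control period).
- snapshot(name): name is "scene" or "side" or "wrist"; returns (picture, depth): 420x560x3 uint8, red, green, blue; 420x560 float32, m along the optical axis (not along the pixel's ray), 0 where there is no reading.
- camera_model(name): a dict with "intrinsics" (3x3 intrinsics, pixels), "dist" ([k1, k2, p1, p2, k3] as OpenCV has them; the pictures are not rectified), "view" (4x4, takes a point from world to camera coordinates). Camera axes: x right, y down, z forward; pixel columns grow to the right and rows downward; lengths in m; the calibration is good to about 2 mm. A picture is of the moment at which its call begins: read the wrist's pose just before it. camera_model takes no time and is no camera call; for the wrist camera it gives the pose at the moment of the call.
- r.finish_job(): hands the job in; it is judged then, once.
The state is a dict: "clock": time; "q": joint angles; "qd": joint speeds; "joint_torque": joint torques, N m; "tool_pos": TCP position; "eef_rot": TCP orientation; "contact_force": force on the tool from outside, world axes, zero at the start; "moment": the same for the moment, N m; "opening": opening from 0.0 (shut) to 1.0 (fully open); "finger_force": force on a finger pad.
Only numpy, scipy, OpenCV 4.12 (cv2) and the standard library are available. Lean on these libraries where they do the work, as an engineer would, in place of code of your own. Each camera call takes 0.05 s, during which the arm holds its last target. There are 200 camera calls.

TASK

Put the red wing-grip cap back on the neck of the blue canister: set it upright on the neck, back it gently anticlockwise until its lugs click down into the thread starts, then turn it clockwise until its flange is fully home on the neck, and let go. Do not force it: if it jams or comes to a stop, do not push on. Leave the red-lidded tin, the black-lidded jar and the light blue case beside it where they stand.

Things in the scene. Friction and masses are not known exactly. Their poses are not given: they have to be found in the camera images.
- cap_grip (a point): The loose cap, first standing upright on the worktop on its spigot. Point on its axis, at the middle of the red wing bar, 40 mm above the spigot's underside. The bar is 50 mm long (along x), 14 mm thick (y), its top 15 mm above this point; a white stroke on top marks +x. z up. Below the bar a round red flange, 66 mm diameter, 5 mm thick; its underside is 20 mm below this point.
- cap: The whole cap, about 0.12 kg; origin at the centre of the spigot's underside, axes as cap_grip. The grey spigot is 32 mm in diameter (28 at its foot) and 20 mm high, under the flange. Four round steel lugs, 4.4 mm thick, stick out of it to a radius of 24 mm, at 0, 90, 180 and 270 degrees from +x.
- cap_lug (a point): The first of the four lugs, on the cap's +x side, 20 mm from the axis, 4 mm above the spigot's underside (36 mm below cap_grip).
- neck_top (a point): Centre of the top rim of the canister's steel neck, 88 mm above the worktop; z up (x says nothing of the thread). Neck 62 mm outside, 52 mm inside diameter. cap_grip is above this point by: 32 mm when the lugs rest on the land inside, 35 mm on the teeth, 24 mm when they have dropped through the gates (the click, 8 mm), 20 mm when the flange lies on the rim (home).
- canister: The canister, fixed: blue cylinder, 92 mm diameter, 60 mm high, with a small bail; neck 26 mm high on top. Origin at the centre of its underside. In the thread: from the gate clockwise the lugs run under the land down a helix, 4.6 mm in 44 degrees; the flange is home about 50 degrees of turn from where it first clicks and a tooth stops the lugs at about 59. Back from the gate a tooth stops them.
- neck_inside (a point): On the axis, level with the land of the right-hand four-start thread ring, 6 mm below the rim. Its angle differs each time, unmeasured. It repeats every 90 degrees; from above, clockwise (-yaw): gate 22 degrees wide, flat land 59, stop tooth 9 (3 mm above the land), next gate. Backing (+yaw) leads over tooth or land to a gate; clockwise on the land runs hard into a tooth. Bore 36 mm.
- flux_jar: Small tin with a red lid, 38 mm in diameter, 20 mm high; bystander; origin at the centre of its underside.
- jar_3: Small grey jar with a black lid, 31 mm in diameter, 43 mm high, on the mat; bystander; origin at the centre of its underside.
- gauge_case: Light blue case with a white lid, 56 x 102 x 56 mm; bystander; origin at the centre of its underside.

How it is judged:
By the outcome, as a careful person would: the job done as asked, in the order asked, and still so for the second after the job is handed in, with the robot touching nothing.
It also fails if it takes over 61 s, if anything falls off the work surface, if the arm or the gripper's body presses on something with over 40 N, if the wrist force passes 120 N, or if a joint passes its speed limit or range.

## Working session

There is one attempt and no reset: what is moved stays moved. The work goes in short steps, Python scripts to look and compute and a shell command to move; the robot and the scene stay as the last step left them, time stands still between calls to the robot, and variables do not carry over. Pictures are saved under pics/ and viewed, at most 10 in all, crops included, and the job is handed in when it is done.

```bash
ls; mkdir -p pics
python3 - <<'E'
from plant import *
import cv2,numpy as np
s=get_state();print(s)
a,d=snapshot("scene");b,d2=snapshot("side");
np.savez('s0.npz',a=a,d=d,b=b,d2=d2)
cv2.imwrite('pics/scene0.png',a[:,:,::-1]);cv2.imwrite('pics/side0.png',b[:,:,::-1])
w,dw=snapshot("wrist");cv2.imwrite('pics/wrist0.png',w[:,:,::-1])
print(camera_model('wrist'))
E
```

```text
pics
{'clock': 0.0, 'q': array([ 0.03377477,  0.69000459, -0.19449628,  1.56636745,  0.15731675,
        0.90250518, -0.2150591 ]), 'qd': array([ 0.00066687, -0.00104576,  0.00098078, -0.00183812, -0.00023847,
        0.00022783, -0.00052666]), 'joint_torque': array([ 3.38560185e-04, -5.27571630e+01, -1.26686912e+00, -1.53434461e+01,
       -5.26333472e-02,  6.56995355e-03,  1.65937727e-04]), 'tool_pos': array([ 6.24370265e-01, -4.75153660e-05,  2.48890479e-01]), 'eef_rot': array([ 7.07053378e-01,  7.07159548e-01, -7.23521824e-04, -6.09380969e-04]), 'contact_force': array([ 0.66155963, -0.08128771,  1.15569154]), 'moment': array([ 0.0194058 ,  0.01990015, -0.04429481]), 'finger_force': 0.0, 'opening': 0.9982442145746219}
{'intrinsics': array([[331.49429216,   0.        , 270.97393251],
       [  0.        , 331.49429216, 205.08326192],
       [  0.        ,   0.        ,   1.        ]]), 'dist': array([-0.05213826,  0.        ,  0.        ,  0.        ,  0.        ]), 'view': array([[ 9.99998986e-01,  4.54941734e-04, -1.34932259e-03,
        -6.23162250e-01],
       [ 7.97530291e-04, -9.63959561e-01,  2.66047608e-01,
        -3.75489321e-02],
       [-1.17965625e-03, -2.66048414e-01, -9.63958946e-01,
         3.88512542e-01],
       [ 0.00000000e+00,  0.00000000e+00,  0.00000000e+00,
         1.00000000e+00]])}
```

View pics/scene0.png

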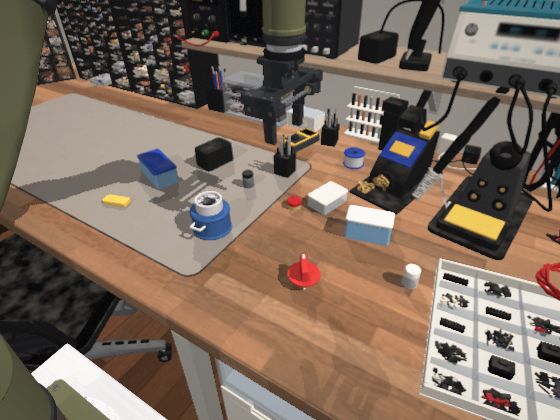

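View pics/wrist0.png

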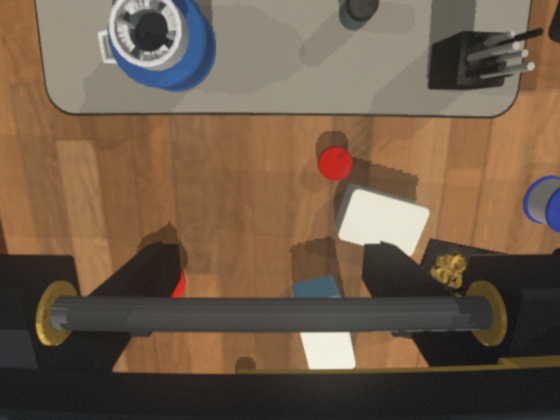

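The scene picture shows the cap at about (303,272) and the canister neck at about (208,203), with the tin at (294,201) and the case at (370,225). In the wrist picture the neck is at (147,30), with its thread visible. Next I locate them using depth.

```bash
cat > h.py <<'E'
from plant import *
import cv2,numpy as np
def cloud(name,im=None):
    m=camera_model(name)
    a,d=snapshot(name)
    h,w=d.shape
    v,u=np.mgrid[:h,:w]
    p=cv2.undistortPoints(np.stack([u,v],-1).reshape(-1,1,2).astype(np.float64),m['intrinsics'],np.array(m['dist'])).reshape(h,w,2)
    P=np.concatenate([p*d[...,None],d[...,None]],-1)
    V=m['view'];W=(P-V[:3,3])@V[:3,:3]
    W[d==0]=np.nan
    return a,W
def circ(p):
    A=np.c_[2*p,np.ones(len(p))];x=np.linalg.lstsq(A,(p**2).sum(1),rcond=None)[0]
    return x[:2],np.sqrt(x[2]+x[:2]@x[:2])
E
python3 - <<'E'
from h import *
for n in ("scene","side","wrist"):
    a,W=cloud(n);a=a.astype(int);R,G,B=a[...,0],a[...,1],a[...,2]
    red=(R>120)&(G<70)&(B<70)
    x,y,z=W[...,0],W[...,1],W[...,2]
    ok=red&(x>.3)&(x<.95)&(abs(y)<.5)&(z>.005)&(z<.15)
    print(n,"red",ok.sum())
    k,lab,st,c=cv2.connectedComponentsWithStats(ok.astype(np.uint8))
    for i in range(1,k):
        if st[i,4]>20:
            q=W[lab==i];print(c[i],st[i,4],q.min(0).round(3),q.max(0).round(3),np.median(q,0).round(3))
            t=q[q[:,2]>.048]
            if len(t)>5:print(' bar',t.mean(0).round(4),np.linalg.svd(t[:,:2]-t[:,:2].mean(0),full_matrices=False)[2][0],len(t))
            f=q[(q[:,2]>.02)&(q[:,2]<.03)]
            if len(f)>5:print(' fl',(f.min(0)+f.max(0))/2,f.max(0)-f.min(0))
    blue=(B>R+50)&(z>.0)&(z<.075)&(x>.3)&(x<.95)
    k,lab,st,c=cv2.connectedComponentsWithStats(blue.astype(np.uint8))
    for i in range(1,k):
        if st[i,4]>60:
            q=W[lab==i];print('blue',c[i],st[i,4],q.min(0).round(3),q.max(0).round(3))
    nk=(z>.08)&(z<.095)&(abs(x-.5)<.15)&(y>.05)&(y<.35)
    k,lab,st,c=cv2.connectedComponentsWithStats(nk.astype(np.uint8))
    for i in range(1,k):
        if st[i,4]>60:
            q=W[lab==i];print('neck',c[i],st[i,4],q.min(0).round(3),q.max(0).round(3),circ(q[:,:2]))
E
```

```text
scene red 736
[294.33333333 200.84166667] 120 [ 0.675 -0.005  0.01 ] [0.711 0.032 0.023] [0.69  0.012 0.02 ]
 fl [0.69191497 0.01260032 0.02173954] [0.03254354 0.03221256 0.00345556]
[302.06031128 273.5233463 ] 514 [ 0.454 -0.16   0.02 ] [ 0.516 -0.095  0.056] [ 0.475 -0.132  0.025]
 bar [ 0.4762 -0.1324  0.0525] [-0.72044142 -0.6935158 ] 50
 fl [ 0.4846336  -0.12764429  0.0252302 ] [0.06211372 0.06483854 0.00949131]
[493.36082474 398.30927835] 97 [ 0.416 -0.5    0.007] [ 0.431 -0.47   0.014] [ 0.423 -0.483  0.01 ]
blue [156.10909091 161.71404959] 605 [0.569 0.348 0.037] [0.668 0.483 0.056]
blue [212.81327334 223.00899888] 889 [0.473 0.091 0.003] [0.559 0.175 0.064]
blue [367.7078125 233.44375  ] 640 [ 0.65  -0.237  0.001] [ 0.676 -0.146  0.047]
neck [207.77894737 199.44561404] 285 [0.489 0.106 0.08 ] [0.55  0.168 0.09 ] (array([0.51842093, 0.13603378]), np.float64(0.026780427114316566))
side red 1028
[327.66666667 212.70899471] 189 [ 0.678 -0.006  0.013] [0.716 0.033 0.026] [0.694 0.011 0.021]
 fl [0.69597477 0.01384202 0.02285089] [0.0345235  0.03893693 0.00567834]
[265.64243147 28
[... 734 characters left out ...]
675 -0.004  0.016] [0.712 0.033 0.022] [0.693 0.015 0.02 ]
 fl [0.69357459 0.01511362 0.02084913] [0.03645342 0.03552488 0.00169474]
[179.35333333 286.78666667] 150 [ 0.502 -0.148  0.022] [ 0.518 -0.115  0.027] [ 0.513 -0.136  0.024]
 fl [ 0.51009877 -0.13159288  0.02412266] [0.0167018  0.03335811 0.00507797]
blue [175.86327845  58.52254832] 2794 [0.476 0.092 0.005] [0.564 0.167 0.064]
blue [528.72903226 198.55483871] 155 [ 0.933 -0.056  0.001] [ 0.95  -0.003  0.006]
blue [553.03117506 209.83693046] 417 [ 0.932 -0.057  0.037] [ 0.95  -0.008  0.041]
neck [145.26708861  32.81181435] 2370 [0.487 0.107 0.08 ] [0.549 0.161 0.089] (array([0.51925997, 0.13631507]), np.float64(0.025470812430352357))
```

View pics/side0.png

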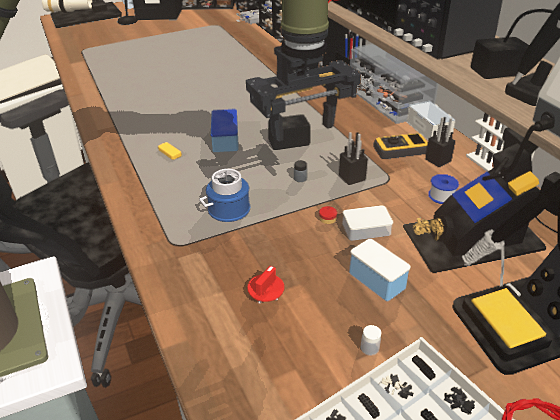

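The side picture confirms the layout: cap at (266,287), neck at (226,180). My estimates are cap axis ≈ (0.486, -0.128) and neck ≈ (0.520, 0.136). I'll move beside the cap and take a close wrist look.

```bash
python3 -m inch '1 -.03 -.032 0 0 0 0;1 -.03 -.032 0 0 0 0;1 -.03 -.032 0 0 0 0;1 -.03 -.032 0 0 0 0;1 -.03 -.032 0 0 0 0;1 -.03 -.032 0 0 0 0;1 0 0 0 0 0 .112;1 0 0 0 0 0 .112;1 0 0 0 0 0 .112;1 0 0 0 0 0 .112;1 0 0 0 0 0 .112;1 0 0 0 0 0 .112;1 0 0 0 0 0 .112;1 0 0 0 0 0 0;1 0 0 0 0 0 0;1 0 0 0 0 0 0'
python3 - <<'E'
from h import *
s=get_state();print(s['q'],s['tool_pos'],s['eef_rot'],s['contact_force'],s['moment'])
a,W=cloud('wrist');cv2.imwrite('pics/w1.png',a[:,:,::-1]);np.save('W1.npy',W)
a=a.astype(int);R,G,B=a[...,0],a[...,1],a[...,2]
red=(R>100)&(G<80)&(B<80)&(W[...,2]<.1)
q=W[red];print(len(q))
t=q[q[:,2]>.05];m=cv2.minAreaRect(t[:,:2].astype(np.float32)*1000);print(m,np.median(t[:,2]))
f=q[(q[:,2]>.02)&(q[:,2]<.03)];h=cv2.minEnclosingCircle(f[:,:2].astype(np.float32)*1000);print(h)
E
```

```text
clock: 1.63
tool_pos: [0.4427, -0.1709, 0.2498]
eef_rot: [0.923, 0.385, 0.0, 0.0]
contact_force: [-0.2, 0.1, -0.0]
opening: 0.997
finger_force: 0.0
[ 0.26546927  0.49562442  0.00868343  2.01199274 -0.00707459  0.63389571
 -0.50214244] [ 0.44268093 -0.17086577  0.24976887] [9.23026144e-01 3.84737226e-01 6.09420990e-05 9.53109452e-06] [-0.21961408  0.06605362 -0.01395039] [-0.02696636  0.04850857  0.04908953]
4009
((484.9918518066406, -127.49028015136719), (50.29588317871094, 14.046799659729004), 33.08928680419922) 0.0542397378610338
((485.2452087402344, -127.6245346069336), 33.04216766357422)
```

View pics/w1.png

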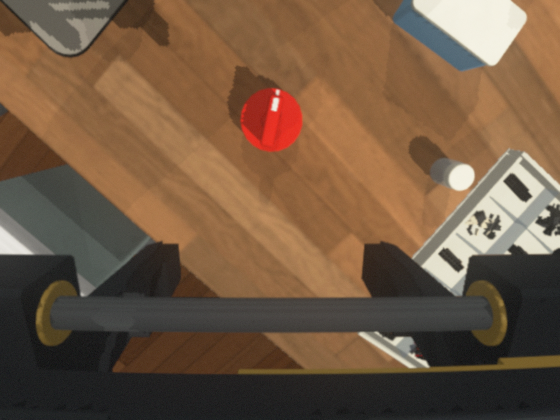

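The cap axis is at (0.485, -0.1275) and the bar lies at 33.1°, with the white stroke on the up-image end at (276,100). Next I turn 12.2° clockwise, shift 61 mm along tool x and descend.

```bash
python3 -m inch '1 .0303 0 0 0 0 0;1 .0304 -.0004 0 0 0 0;1 0 0 .03 0 0 .107;1 0 0 .04 0 0 .106;1 0 0 .04 0 0 0;1 0 0 .03 0 0 0;1 0 0 0 0 0 0;1 0 0 0 0 0 0;1 0 0 0 0 0 0'
python3 - <<'E'
from h import *
s=get_state();p=s['tool_pos'];x,y,z,w=s['eef_rot']
from scipy.spatial.transform import Rotation as R
M=R.from_quat(s['eef_rot']).as_matrix();print(p,M.round(4),np.degrees(np.arctan2(M[1,0],M[0,0])))
print(M.T@(np.array([.4851,-.1275,.0405])-p))
E
```

```text
clock: 2.43
tool_pos: [0.4861, -0.1281, 0.1111]
eef_rot: [0.959, 0.283, 0.001, 0.0]
contact_force: [-0.6, -0.2, -0.6]
opening: 1.004
finger_force: 0.0
[ 0.48610733 -0.12808176  0.1110511 ] [[ 8.397e-01  5.430e-01  2.100e-03]
 [ 5.430e-01 -8.397e-01 -2.000e-04]
 [ 1.600e-03  1.300e-03 -1.000e+00]] 32.88753670157053
[-0.00064605 -0.00112794  0.07054872]
```

```bash
python3 -m inch '1 -.0006 -.001 .03 0 0 0;1 0 0 .025 0 0 0;1 0 0 .0155 0 0 0;1 0 0 0 0 0 0;1 0 0 0 0 0 0;-.6 0 0 0 0 0 0;-.6 0 0 0 0 0 0;-.6 0 0 0 0 0 0;-.6 0 0 0 0 0 0;-1 0 0 0 0 0 0;-1 0 0 0 0 0 0;-1 0 0 0 0 0 0;-1 0 0 0 0 0 0;-1 0 0 0 0 0 0;-1 0 0 0 0 0 0' 30; python3 -c "
from plant import *;print(get_state()['tool_pos'])"
```

```text
clock: 3.68
tool_pos: [0.4841, -0.1272, 0.0392]
eef_rot: [0.959, 0.283, -0.0, -0.0]
contact_force: [1.0, -0.0, -0.3]
opening: 0.266
finger_force: 0.0
[ 0.48414109 -0.12717323  0.039162  ]
```

```bash
python3 -m inch '-1 0 0 0 0 0 0;-1 0 0 0 0 0 0;-1 0 0 0 0 0 0;-1 0 0 0 0 0 0;-1 0 0 -.01 0 0 0;-1 0 0 -.02 0 0 0;-1 0 0 0 0 0 0;-1 0 0 0 0 0 0'
```

```text
clock: 4.35
tool_pos: [0.4849, -0.1273, 0.0703]
eef_rot: [0.959, 0.283, 0.001, 0.001]
contact_force: [0.4, -0.4, -1.6]
opening: 0.157
finger_force: 30.0
```

The cap is held: opening 14 mm, grip 30 N, weight about 1.2 N. I'll lift it and go to the neck viewing pose.

```bash
python3 -m inch '-1 0 0 -.04 0 0 0;-1 0 0 -.04 0 0 0;-1 0 0 -.04 0 0 0;-1 0 0 -.04 0 0 0;-1 .013 -.029 -.02 0 0 0;-1 .013 -.029 0 0 0 0;-1 .013 -.029 0 0 0 0;-1 .013 -.029 0 0 0 0;-1 .013 -.029 0 0 0 0;-1 .013 -.029 0 0 0 0;-1 .014 -.028 0 0 0 0;-1 0 0 0 0 0 0;-1 0 0 0 0 0 0;-1 0 0 0 0 0 0'
python3 - <<'E'
from h import *
from scipy.spatial.transform import Rotation as R
s=get_state();M=R.from_quat(s['eef_rot']).as_matrix();print(s['q'],s['tool_pos'],M.round(3),s['contact_force'])
a,W=cloud('wrist');np.savez('w2.npz',a=a,W=W)
z=W[...,2]
nk=(z>.083)&(z<.094)&(abs(W[...,0]-.52)<.05)&(abs(W[...,1]-.136)<.05)
q=W[nk];print(len(q),np.median(q[:,2]))
print(cv2.minEnclosingCircle(q[:,:2].astype(np.float32)*1000))
r0=np.hypot(*(q[:,:2]-[.52,.136]).T);print(circ(q[r0>.0255,:2]))
# rectified top view of ring at land level z=.082
m=camera_model('wrist');N=600
g=(np.arange(N)-N/2)/N*.08
X,Y=np.meshgrid(.5195+g,.136-g)
P=np.stack([X,Y,0*X+.082],-1).reshape(-1,3)
V=m['view'];uv,_=cv2.projectPoints(P,cv2.Rodrigues(V[:3,:3])[0],V[:3,3],m['intrinsics'],np.array(m['dist']))
uv=uv.reshape(N,N,2).astype(np.float32)
top=cv2.remap(a,uv[...,0],uv[...,1],cv2.INTER_LINEAR)
cv2.imwrite('pics/top2.png',cv2.resize(top,(500,500))[:,:,::-1]);cv2.imwrite('pics/w2.png',a[:,:,::-1])
cv2.imwrite('pics/both2.png',np.hstack([cv2.resize(top,(420,420)),a[:,100:480]])[:,:,::-1])
E
```

```text
clock: 5.52
tool_pos: [0.4514, 0.0918, 0.2488]
eef_rot: [0.959, 0.283, -0.001, 0.0]
contact_force: [-0.4, 0.1, -1.4]
opening: 0.156
finger_force: 30.0
[-0.38531748  0.48555626  0.12672923  2.05320574 -0.1020489   0.60977669
 -1.18630946] [0.45139683 0.09179494 0.24882989] [[ 0.84   0.543 -0.001]
 [ 0.543 -0.84  -0.001]
 [-0.001  0.    -1.   ]] [-0.42183623  0.11181621 -1.37255412]
1451 0.08680288223965814
((518.5416870117188, 137.86985778808594), 30.709590911865234)
(array([0.51882088, 0.13736388]), np.float64(0.02829694208716596))
```

View pics/both2.png

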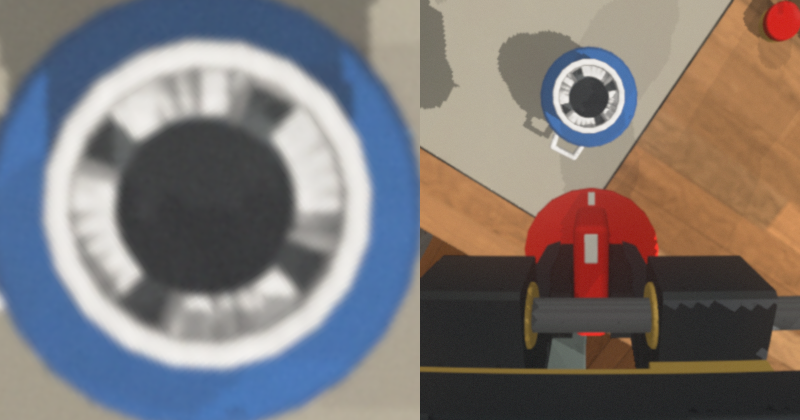

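Left panel (rectified top view, x right, y up): dark gates at about (265,105), (103,150), (150,300) and (318,245), so a gate centre near 60° mod 90. In the right panel the cap hangs upright, with the stroke pointing up-image. I'll check the gate angle numerically with the depth.

Run:
```python
from h import *
f=np.load('w2.npz');W=f['W'];a=f['a'].astype(int).sum(-1)/3
c=np.array([.5188,.1370])
r=np.hypot(W[...,0]-c[0],W[...,1]-c[1]);th=np.degrees(np.arctan2(W[...,1]-c[1],W[...,0]-c[0]))%360
for lo in (range(0,90,6)):
    o=[]
    for k in range(4):
        m=(r>.019)&(r<.0245)&(th>=lo+90*k)&(th<lo+90*k+6)&(W[...,2]>.05)
        o.append((m.sum(),round(float(np.median(W[m][:,2]))*1000) if m.any() else 0,round(a[m].mean()) if m.any() else 0))
    print(lo,o)
```

```text
0 [(np.int64(18), 81, 221), (np.int64(18), 81, 196), (np.int64(17), 81, 216), (np.int64(18), 81, 154)]
6 [(np.int64(17), 81, 218), (np.int64(18), 81, 184), (np.int64(15), 81, 223), (np.int64(16), 82, 152)]
12 [(np.int64(18), 81, 222), (np.int64(18), 81, 181), (np.int64(16), 81, 209), (np.int64(18), 81, 144)]
18 [(np.int64(18), 81, 222), (np.int64(16), 81, 203), (np.int64(17), 81, 204), (np.int64(16), 81, 160)]
24 [(np.int64(18), 81, 219), (np.int64(15), 81, 214), (np.int64(17), 82, 200), (np.int64(18), 81, 173)]
30 [(np.int64(18), 81, 222), (np.int64(18), 81, 230), (np.int64(13), 81, 186), (np.int64(18), 81, 172)]
36 [(np.int64(18), 81, 225), (np.int64(15), 81, 232), (np.int64(17), 81, 185), (np.int64(18), 81, 189)]
42 [(np.int64(17), 81, 217), (np.int64(19), 80, 183), (np.int64(15), 73, 151), (np.int64(18), 81, 199)]
48 [(np.int64(19), 73, 125), (np.int64(16), 73, 95), (np.int64(15), 73, 83), (np.int64(13), 73, 105)]
54 [(np.int64(16), 73, 88), (np.int64(16), 73, 84), (np.int64(14), 72, 78), (np.int64(17), 73, 76)]
60 [(np.int64(16), 73, 93), (np.int64(15), 73, 86), (np.int64(16), 73, 76), (np.int64(15), 73, 74)]
66 [(np.int64(15), 74, 109), (np.int64(14), 84, 138), (np.int64(18), 84, 119), (np.int64(20), 73, 107)]
72 [(np.int64(15), 84, 144), (np.int64(18), 84, 189), (np.int64(15), 83, 166), (np.int64(18), 84, 154)]
78 [(np.int64(20), 82, 192), (np.int64(16), 81, 225), (np.int64(18), 81, 156), (np.int64(17), 82, 135)]
84 [(np.int64(18), 81, 226), (np.int64(17), 81, 228), (np.int64(17), 81, 159), (np.int64(20), 81, 163)]
```

The gate spans about 46.5–68.5° (mod 90), the tooth 68.5–77.5° and the land below 46.5°. The lugs at 33° will sit on the land, needing about 24.5° of backing to reach the gate centre. I'll carry the cap above the neck at (0.5187, 0.1373).

```bash
python3 -m inch '-1 .027 -.0005 0 0 0 0;-1 .027 -.0006 0 0 0 0;-1 .0272 -.0006 0 0 0 0;-1 0 0 .036 0 0 0;-1 0 0 .036 0 0 0;-1 0 0 .036 0 0 0;-1 0 0 0 0 0 0;-1 0 0 0 0 0 0;-1 0 0 0 0 0 0;-1 0 0 0 0 0 0'
cat > e.py <<'E'
from h import *
from scipy.spatial.transform import Rotation as R
s=get_state();M=R.from_quat(s['eef_rot']).as_matrix();p=s['tool_pos']
print('pos',p.round(4),'yaw',np.degrees(np.arctan2(M[1,0],M[0,0])).round(2),'F',s['contact_force'].round(1),'M',s['moment'].round(2),'q7',s['q'][6].round(2))
print('to axis',(M.T@(np.array([.5187,.1373,.120])-p)).round(4))
E
python3 e.py;python3 e.py
```

```text
clock: 6.4
tool_pos: [0.5208, 0.1376, 0.1435]
eef_rot: [0.959, 0.282, 0.002, 0.0]
contact_force: [-0.8, -1.2, -1.6]
opening: 0.154
finger_force: 30.0
pos [0.5208 0.1376 0.1435] yaw 32.8 F [-0.8 -1.2 -1.6] M [-0.02  0.04 -0.05] q7 -1.21
to axis [-0.002  -0.0009  0.0235]
pos [0.5208 0.1376 0.1435] yaw 32.8 F [-0.8 -1.2 -1.6] M [-0.02  0.04 -0.05] q7 -1.21
to axis [-0.002  -0.0009  0.0235]
```

```bash
for i in 1 2; do python3 -m inch '-1 0 0 0 0 0 0' >/dev/null; python3 e.py; done;  python3 -m inch '-1 -.001 -.0005 .005 0 0 0;-1 0 0 .004 0 0 0;-1 0 0 0 0 0 0;-1 0 0 0 0 0 0' >/dev/null; python3 e.py; python3 -m inch '-1 0 0 0 0 0 0' >/dev/null; python3 e.py
```

```text
pos [0.5205 0.1379 0.1434] yaw 32.85 F [-0.2 -0.  -1.6] M [0.08 0.11 0.02] q7 -1.21
to axis [-0.002  -0.0005  0.0234]
pos [0.5201 0.1381 0.143 ] yaw 32.87 F [ 0.3 -0.2 -1.6] M [-0.02  0.06  0.03] q7 -1.21
to axis [-0.0016 -0.0001  0.023 ]
pos [0.5176 0.1378 0.1319] yaw 32.89 F [ 0.2  0.3 -1.1] M [0.02 0.08 0.02] q7 -1.21
to axis [0.0007 0.001  0.0119]
pos [0.5179 0.1378 0.1321] yaw 32.88 F [-0.2 -0.3 -0.8] M [ 0.03  0.08 -0.02] q7 -1.21
to axis [0.0004 0.0008 0.0121]
```

```bash
python3 -m inch '-1 .0004 .0007 .003 0 0 0;-1 0 0 .003 0 0 0;-1 0 0 .002 0 0 0;-1 0 0 0 0 0 0;-1 0 0 0 0 0 0' >/dev/null; python3 e.py; python3 -m inch '-1 0 0 .0015 0 0 0;-1 0 0 .0015 0 0 0;-1 0 0 0 0 0 0;-1 0 0 0 0 0 0' >/dev/null; python3 e.py
```

```text
pos [0.5185 0.1374 0.124 ] yaw 32.88 F [ 0.7 -0.2 -1. ] M [ 0.06  0.1  -0.06] q7 -1.2
to axis [0.0001 0.0002 0.004 ]
pos [0.5186 0.1374 0.1212] yaw 32.88 F [-0.2 -0.4 -0.8] M [ 0.08  0.04 -0.06] q7 -1.2
to axis [0.     0.0002 0.0012]
```

```bash
for i in 1 2; do python3 -m inch '-1 0 0 .001 0 0 0;-1 0 0 0 0 0 0;-1 0 0 0 0 0 0' >/dev/null; python3 e.py;done
```

```text
pos [0.5186 0.1374 0.1202] yaw 32.88 F [-0.2  0.6 -1.5] M [-0.01  0.05  0.04] q7 -1.2
to axis [-0.      0.0001  0.0002]
pos [0.5186 0.1374 0.1192] yaw 32.88 F [-0.4 -0.1 -1.7] M [ 0.04  0.08 -0.03] q7 -1.2
to axis [-0.      0.0001 -0.0008]
```

```bash
for i in 1 ; do python3 -m inch '-1 0 0 .0007 0 0 0;-1 0 0 0 0 0 0;-1 0 0 0 0 0 0' >/dev/null; python3 e.py; python3 -m inch '-1 0 0 .0007 0 0 0;-1 0 0 0 0 0 0;-1 0 0 0 0 0 0' >/dev/null; python3 e.py;done
```

```text
pos [0.5188 0.1374 0.1187] yaw 32.87 F [-0.4 -0.2  1.7] M [-0.03  0.16 -0.03] q7 -1.2
to axis [-0.0001  0.0001 -0.0013]
pos [0.5188 0.1374 0.1185] yaw 32.87 F [-0.4 -0.2  6.1] M [0.   0.43 0.01] q7 -1.2
to axis [-0.0001  0.     -0.0015]
```

Lugs are on the land at TCP z ≈ 0.1187, with a light press of about 6 N. Now I back gently anticlockwise.

```bash
python3 -m inch '-1 0 0 0 0 0 -.06;-1 0 0 0 0 0 -.06;-1 0 0 0 0 0 -.06;-1 0 0 0 0 0 -.06;-1 0 0 0 0 0 -.06;-1 0 0 0 0 0 0;-1 0 0 0 0 0 0' >/dev/null; python3 e.py; python3 -m inch '-1 0 0 0 0 0 -.04;-1 0 0 0 0 0 -.04;-1 0 0 0 0 0 -.03;-1 0 0 0 0 0 0;-1 0 0 0 0 0 0' >/dev/null; python3 e.py
```

```text
pos [0.5199 0.1377 0.1184] yaw 49.96 F [1.7 0.  4.6] M [ 0.16 -0.26 -0.01] q7 -1.02
to axis [-0.0011 -0.0006 -0.0016]
pos [0.5181 0.1372 0.1174] yaw 56.36 F [ 0.9 -0.2 -1.5] M [-0.02  0.05  0.01] q7 -0.96
to axis [ 0.0004  0.0005 -0.0026]
```

The press force vanished, so the lugs are over the gate at yaw 56.4°. I'll follow them down.

```bash
python3 -m inch '-1 .0002 .0002 .002 0 0 0;-1 0 0 .002 0 0 0;-1 0 0 0 0 0 0;-1 0 0 0 0 0 0' >/dev/null; python3 e.py; python3 -m inch '-1 0 0 .0015 0 0 0;-1 0 0 .001 0 0 0;-1 0 0 0 0 0 0;-1 0 0 0 0 0 0' >/dev/null; python3 e.py
```

```text
pos [0.5187 0.1374 0.1136] yaw 56.37 F [-0.4  0.1 -1.6] M [0.04 0.08 0.04] q7 -0.96
to axis [-0.0001  0.     -0.0064]
pos [0.5189 0.1374 0.1113] yaw 56.37 F [-1.  -0.1 -1.2] M [0.03 0.07 0.03] q7 -0.96
to axis [-0.0002 -0.0001 -0.0087]
```

```bash
python3 -m inch '-1 0 0 .0007 0 0 0;-1 0 0 0 0 0 0;-1 0 0 0 0 0 0' >/dev/null; python3 e.py; python3 -m inch '-1 0 0 .0006 0 0 0;-1 0 0 0 0 0 0;-1 0 0 0 0 0 0' >/dev/null; python3 e.py
```

```text
pos [0.519  0.1375 0.1107] yaw 56.37 F [-0.5  0.5 -1.9] M [0.02 0.11 0.03] q7 -0.96
to axis [-0.0003 -0.0001 -0.0093]
pos [0.5191 0.1375 0.1104] yaw 56.37 F [-1.  -0.6  4.4] M [ 0.03  0.28 -0.03] q7 -0.96
to axis [-0.0004 -0.0002 -0.0096]
```

Clicked: an 8 mm drop, contact at 0.1107. Now turning clockwise while following the helix down (~0.1 mm/deg).

```bash
python3 -m inch '-1 0 0 0 0 0 .05;-1 0 0 0 0 0 .05;-1 0 0 .0002 0 0 .05;-1 0 0 0 0 0 0;-1 0 0 0 0 0 0' >/dev/null; python3 e.py; python3 -m inch '-1 0 0 .0003 0 0 .05;-1 0 0 .0003 0 0 .05;-1 0 0 .0003 0 0 .05;-1 0 0 0 0 0 0;-1 0 0 0 0 0 0' >/dev/null; python3 e.py
```

```text
pos [0.5193 0.1375 0.1103] yaw 47.74 F [-0.8 -0.2  5.7] M [-0.07  0.26 -0.05] q7 -1.05
to axis [-0.0005 -0.0003 -0.0097]
pos [0.5195 0.1381 0.1096] yaw 39.18 F [-1.1  1.1  4.9] M [ 0.12  0.21 -0.05] q7 -1.14
to axis [-0.0011  0.0002 -0.0104]
```

```bash
python3 -m inch '-1 0 0 .0003 0 0 .05;-1 0 0 .0003 0 0 .05;-1 0 0 .0003 0 0 .05;-1 0 0 0 0 0 0;-1 0 0 0 0 0 0' >/dev/null; python3 e.py; python3 -m inch '-1 0 0 .0003 0 0 .05;-1 0 0 .0003 0 0 .05;-1 0 0 .0003 0 0 .05;-1 0 0 0 0 0 0;-1 0 0 0 0 0 0' >/dev/null; python3 e.py
```

```text
pos [0.5193 0.1383 0.1087] yaw 30.61 F [-1.8  0.5  7.6] M [ 0.2   0.32 -0.09] q7 -1.23
to axis [-0.001   0.0005 -0.0113]
pos [0.5192 0.1385 0.1079] yaw 22.02 F [-1.3  1.2  7.6] M [ 0.28  0.36 -0.02] q7 -1.31
to axis [-0.0009  0.0009 -0.0121]
```

```bash
python3 -m inch '-1 0 0 .0003 0 0 .05;-1 0 0 .0003 0 0 .05;-1 0 0 0 0 0 0;-1 0 0 0 0 0 0' >/dev/null; python3 e.py; python3 -m inch '-1 0 0 .0002 0 0 .04;-1 0 0 .0002 0 0 .04;-1 0 0 0 0 0 0;-1 0 0 0 0 0 0' >/dev/null; python3 e.py
```

```text
pos [0.5194 0.1386 0.1072] yaw 16.28 F [-1.   2.1  6.5] M [ 0.4   0.26 -0.08] q7 -1.37
to axis [-0.001   0.001  -0.0128]
pos [0.5193 0.1387 0.1069] yaw 11.72 F [-1.1  2.7  7. ] M [ 0.45  0.38 -0.04] q7 -1.42
to axis [-0.0009  0.0012 -0.0131]
```

```bash
for i in 1; do python3 -m inch '-1 0 0 .0002 0 0 .03;-1 0 0 0 0 0 0;-1 0 0 0 0 0 0' >/dev/null; python3 e.py;python3 -m inch '-1 0 0 .0001 0 0 .03;-1 0 0 0 0 0 0;-1 0 0 0 0 0 0' >/dev/null; python3 e.py; python3 -m inch '-1 0 0 .0001 0 0 .03;-1 0 0 0 0 0 0;-1 0 0 0 0 0 0' >/dev/null; python3 e.py; done
```

```text
pos [0.5194 0.1387 0.1067] yaw 10.0 F [-1.   1.6  7.7] M [ 0.43  0.35 -0.06] q7 -1.44
to axis [-0.0009  0.0013 -0.0133]
pos [0.5194 0.1386 0.1066] yaw 8.26 F [-0.7  2.1  7.2] M [ 0.44  0.41 -0.1 ] q7 -1.46
to axis [-0.0009  0.0011 -0.0134]
pos [0.5194 0.1384 0.1066] yaw 6.54 F [-0.9  1.   9.2] M [ 0.49  0.35 -0.07] q7 -1.47
to axis [-0.0008  0.001  -0.0134]
```

z has plateaued at 0.1066 (4.1 mm below the click), so the flange is on the rim. I'll turn slightly further while watching the torque.

```bash
for i in 1; do python3 -m inch '-1 0 0 0 0 0 .03;-1 0 0 0 0 0 0;-1 0 0 0 0 0 0' >/dev/null; python3 e.py;python3 -m inch '-1 0 0 0 0 0 .02;-1 0 0 0 0 0 0;-1 0 0 0 0 0 0' >/dev/null; python3 e.py;  done
python3 - <<'E'
from h import *
for n in('scene','side'):
    a,W=cloud(n);cv2.imwrite(f'pics/{n}3.png',a[:,:,::-1])
    b=a.astype(int);red=(b[...,0]>120)&(b[...,1]<70)&(b[...,2]<70)&(abs(W[...,0]-.52)<.06)&(abs(W[...,1]-.137)<.06)
    q=W[red];print(q.min(0).round(4),q.max(0).round(4))
a=cv2.imread('pics/scene3.png')[130:260,130:290];b=cv2.imread('pics/side3.png')[110:240,150:310]
cv2.imwrite('pics/c3.png',cv2.resize(np.hstack([a,b]),None,fx=2.5,fy=2.5,interpolation=cv2.INTER_CUBIC))
E
```

```text
pos [0.5194 0.1384 0.1066] yaw 4.83 F [-1.4  1.6  7.8] M [ 0.45  0.35 -0.02] q7 -1.49
to axis [-0.0008  0.001  -0.0134]
pos [0.5194 0.1383 0.1066] yaw 3.69 F [-0.9  0.9  7.9] M [0.45 0.39 0.03] q7 -1.5
to axis [-0.0008  0.0009 -0.0134]
[0.489  0.096  0.0868] [0.561  0.1667 0.4298]
[0.4909 0.1027 0.0897] [0.5549 0.1643 0.1264]
```

View pics/c3.png

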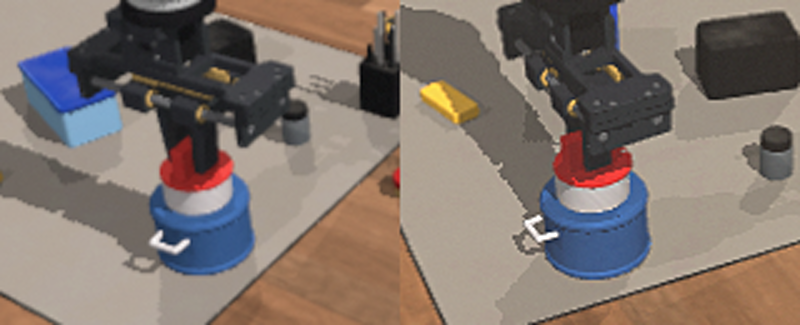

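Both crops show the red flange lying flat on the white neck, at (195,170) and (592,165). I'll make one last small turn, relieve the press and let go.

```bash
python3 -m inch '-1 0 0 0 0 0 .03;-1 0 0 0 0 0 0;-1 0 0 0 0 0 0' >/dev/null; python3 e.py;python3 -m inch '-1 0 0 -.0006 0 0 0;-1 0 0 0 0 0 0;-.6 0 0 0 0 0 0;-.5 0 0 0 0 0 0;-.4 0 0 0 0 0 0;-.3 0 0 0 0 0 0;-.3 0 0 0 0 0 0;-.3 0 0 0 0 0 0;-.3 0 0 0 0 0 0;-.3 0 0 0 0 0 0;-.3 0 0 0 0 0 0' ; python3 e.py
```

```text
pos [0.5195 0.1383 0.1066] yaw 1.97 F [-1.1  1.3  7.3] M [0.42 0.35 0.05] q7 -1.52
to axis [-0.0008  0.0009 -0.0134]
clock: 15.75
tool_pos: [0.519, 0.1374, 0.1063]
eef_rot: [1.0, 0.017, 0.0, 0.0]
contact_force: [-0.1, 0.2, 0.1]
opening: 0.348
finger_force: 0.0
pos [0.519  0.1374 0.1063] yaw 1.94 F [-0.1  0.2  0.1] M [0.06 0.09 0.01] q7 -1.52
to axis [-0.0003  0.0001 -0.0137]
```

Released with no contact force. Retreat straight up, aside, then look.

```bash
python3 -m inch '-.3 0 0 -.015 0 0 0;-.3 0 0 -.025 0 0 0;-.3 0 0 -.04 0 0 0;-.3 0 0 -.04 0 0 0;-.3 0 0 -.03 0 0 0;-.3 -.03 0 0 0 0 0;-.3 -.03 0 0 0 0 0;-.3 -.02 0 0 0 0 0;-.3 0 0 0 0 0 0;-.3 0 0 0 0 0 0;-.3 0 0 0 0 0 0;-.3 0 0 0 0 0 0'
python3 - <<'E'
from h import *
a,W=cloud('wrist');cv2.imwrite('pics/w4.png',a[:,:,::-1])
b=a.astype(int);near=(abs(W[...,0]-.52)<.05)&(abs(W[...,1]-.137)<.05)&(b[...,0]>100)&(b[...,1]<80)
q=W[near];t=q[q[:,2]>.11];print(cv2.minAreaRect(t[:,:2].astype(np.float32)*1000),np.median(t[:,2]))
f=q[(q[:,2]>.085)&(q[:,2]<.1)];print(np.median(f[:,2]),cv2.minEnclosingCircle(f[:,:2].astype(np.float32)*1000))
c=np.c_[f[:,:2]-f[:,:2].mean(0),np.ones(len(f))];print('tilt',np.degrees(np.linalg.lstsq(c,f[:,2],rcond=None)[0][:2]))
E
```

```text
clock: 16.75
tool_pos: [0.4403, 0.1349, 0.2564]
eef_rot: [1.0, 0.017, 0.001, -0.0]
contact_force: [-0.4, -0.7, 0.0]
opening: 0.35
finger_force: 0.0
((508.43377685546875, 136.89389038085938), (73.39276123046875, 92.8996810913086), 2.975733757019043) 0.12186009827336305
0.09217715376992829 ((520.103515625, 137.347412109375), 32.84262466430664)
tilt [0.00823852 0.05527781]
```

View pics/w4.png

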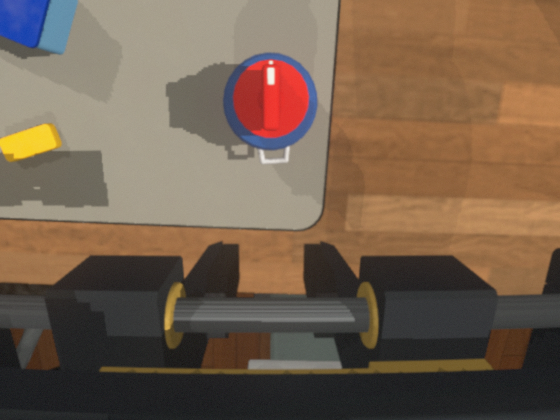

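The cap at (271,98) sits level and centred. The flange top is 5.4 mm above the measured rim height, so it is home. Handing in.

```bash
python3 -c "
from plant import r;print(r.finish_job())"
```

```text
the job is handed in; nothing more can be done
None
```

The red cap is back on the canister: it clicked in (8 mm drop), turned about 54° clockwise until the flange lay on the rim, and was released and handed in at about 17 s; I moved nothing else.

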